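# Load the last tissue block and lift the block carrier off its dock

### The arm

A 7-joint arm with a two-finger parallel gripper is mounted at the origin on a cart in front of the work surface, level with it; the furniture and walls round the work are solid. World frame = base frame: x ahead of the robot, y to its left, z up, the work surface at z = 0. Lengths are in m, angles in rad, forces in N, time in s.
With the tool pointing down it reaches from about 0.425 to 0.925 m from the base axis. Payload 6.8 kg.
Tool frame: the origin (TCP) lies midway between the tips of the shut fingers; the grasp point (between the pads) lies 19 mm behind it; y points along the fingers, z is the direction in which the jaws open and shut, and the axes are right-handed (so a half turn about y gives the same grasp; the last joint's range is limited). The gripper opens to 85 mm and grips with 20 to 120 N. Pads are 22 mm wide; open, the fingers measure 114 mm over their backs; the gripper's body (76 mm by 85 mm) begins 54 mm behind the grasp point. The pads swing forward as they close: fully open they stand 13 mm farther back than shut.
Start: joints at [-1.358, 0.477, 0.022, 1.555, -0.011, 1.109, -0.083], TCP at [0.213, 0.641, 0.231] pointing down, gripper open.
Joint ranges: [-2.96, 2.96], [-0.34, 2.1], [-1.41, 1.46], [0.24, 2.44], [-1.37, 4.51], [0.17, 1.92], [-2.96, 2.96]. Speed limits (rad/s): [2.39, 2.39, 3.14, 3.14, 3.14, 3.14, 3.14].

### API

Orientations are given as a unit quaternion [w, x, y, z].
In Python, from station import bot gives the robot as it stands. The module is installed in compiled form; this text tells all that it offers.
- The arm moves only by the shell command python3 -m crank 'ROWS' [FORCE]. ROWS is JSON, a list of rows, each an object with "linear": the shift along the tool's x, y, z in m, a list of three; "dr": the turn, a rotation vector about the tool's x, y, z in degrees, a list of three; "hand": the gripper command: -1 is shut, 1 is fully open, values between are in proportion. A call has 1 to 10 rows; each row is the pose to reach, as a shift and turn from the pose commanded when the call began, along the tool's axes at that moment; what a row does not reach only later rows make up. A row lasts 1/12 s, in which the tool goes at most 41.7 mm and 7.16 degrees, less where a joint would pass 70% of its speed; a pose out of reach is approached as far as the arm can. A call with a gripper value outside its range is refused whole. The fingers move at their own pace and stop on an object; FORCE is the grip in N (left out, the last holds). Time passes only in rows, so rows that repeat a pose let the fingers close. It gives the time, the measured TCP pose, the force and the opening at its end, in the units of the state.
- bot.get_obs(): the state, without advancing time (a new reading comes with each control period).
- bot.read_camera(name): name is "side" or "top"; returns the picture (400x640x3 uint8, blue, green, red); there is no depth.
- bot.camera_params(name): a dict with "K" (3x3 intrinsics, pixels), "R" (3x3) and "t" (3): a world point X has camera coordinates R X + t. Camera axes: x right, y down, z forward; pixel columns grow to the right and rows downward; lengths in m; the calibration is good to about 2 mm. A picture is of the moment at which its call begins. camera_params takes no time and is no camera call.
- bot.hand_in(): hands the job in, once; it reports no verdict.
Trained networks look in the newest picture that a camera, given by its name, has taken for a name from the list of things; names that differ only in an ending like _2 or _b are one class to them, and where a whole thing is asked for, a point or a joint stands for the part that bears it (a point fixed in the world has none). Each returns a list of dicts, best first, with "score" (0 to 1); they miss things now and then, are a little off and sometimes report something else, mostly with a low value. They report only what shows in the picture. A call takes as long as a camera call. They do not tell look-alikes from the thing itself.
- bot.search_frame(camera, target): "extent" ([left, top, right, bottom] in pixels, round what is visible of it).
- bot.cut_out(camera, target): "pixels" (400x640 bool, what is visible of it) and "extent" ([left, top, right, bottom] in pixels, round what is visible of it).
- bot.place_of(camera, target): "xy" ([column, row] in pixels: a listed point, or the origin of a listed thing).
The state is a dict: "t": time; "q": joint angles; "joint_vel": joint speeds; "joint_torque": joint torques, N m; "eef_pos": TCP position; "tool_rot": TCP orientation; "contact_force": force on the tool from outside, world axes, zero at the start; "torque": the same for the moment, N m; "gripper_width": opening from 0.0 (shut) to 1.0 (fully open).
Only numpy, scipy, OpenCV 4.12 (cv2) and the standard library are available. Lean on these libraries where they do the work, as an engineer would, in place of code of your own. Each camera call takes 0.05 s, during which the arm holds its last target. There are 200 camera calls.

### The job

One tissue block is still in its steel mould on the cold plate: lift it out and set it down gently, the same way up, in the empty place of the block carrier, sitting fully down on the rim like its neighbour. Then pinch the carrier's two side catches together to unlatch it from its dock, lift it level about 10 cm clear with both blocks still in their places, and finish while still holding it there by the squeezed catches. Leave the other things on the bench alone and do not drop the block or wrench the latched carrier.

Things in the scene. Friction and masses are not known exactly. Their poses are not given: they have to be found in the camera images.
- block: Tissue block to move, loose in a mould, 25 g: off-white wax (25 x 15 mm at the foot, 30 x 20 at the top, 12 tall) under a white slotted cassette 40 (x) x 28 (y) x 10 mm. Origin: centre of the wax's foot; x along the 40 mm side, z up. The cassette spans z = 12 to 22 mm; grip it across its 28 mm (along y). Either end may come first in the carrier.
- mould_full: Fixed steel mould holding the block, one of three alike in a row on the cold plate (two are empty, 46 or 92 mm away along y). Rim 46 (x) x 34 (y) mm, open cavity 32 x 22 x 13 mm. Origin: centre of its underside; the rim is at z = 15 mm, and the block's cassette lies on it with its wax hanging in the cavity.
- cold_plate: Low white box with an aluminium top that carries the moulds: 92 (x) x 160 (y) x 32 mm, fixed. Origin: centre of its underside on the worktop; the row of moulds runs along its y.
- dock: Fixed aluminium dock plate, 164 (x) x 92 (y) x 10 mm, with low steel guides round the carrier (up to 24 mm above the worktop) and at the middle of each long side a steel latch post 30 mm wide (x), 28 to 39 mm out in y, whose overhanging lip's top is 53 mm above the worktop. Origin: centre of its underside on the worktop; x along the long side.
- carrier: Grey carrier, 140 (x) x 37 (y) x 20 mm, 0.2 kg, latched in the dock, axes along the dock's, underside 10 mm above the worktop. Origin: centre of its underside. Pockets 33.6 (x) x 23.6 (y) mm at x = -46 mm (empty, nearer the robot) and +46 mm (block_loaded), in a flat rim at z = 20 mm. A seated block's cassette lies on the rim, sides parallel to the carrier: block origin at z = 8 mm.
- pocket (a point): Centre of the empty pocket's mouth, on the carrier at x = -46 mm, y = 0, z = 20 mm (rim height).
- catch_left_pad (a point): Middle of the ribbed pad's outer face on the catch at the carrier's +y side: a grey upright arm 22 mm wide (x) at mid length, pivoted low on the carrier. The pad spans 44 to 72 mm above the carrier's underside, over the dock's post. At rest this point is 32 mm out from the carrier's middle, 59 mm above its underside (pads 65 mm apart outside, 69 at the top); squeezed home 23 mm out.
- catch_right_pad (a point): The same point on the catch at the carrier's -y side.
- catch_left (a joint): Angle of the +y catch, rad: 0 at rest, when its tooth hooks under the post's lip; grows as the pad is pressed in, stops at 0.17; free of the lip above about 0.11. Sprung outward: about 3 N at the pad at first, 6 N fully in. Home, the two pads' faces are 46 mm apart, upright and parallel; 15 to 30 N of grip holds them there and carries the carrier.
- catch_right (a joint): Angle of the -y catch, the same.
- block_loaded: The tissue block already in the carrier's far pocket, like the other; it stays there. Origin: centre of the wax's lower face.
- slide_box: Blue box of microscope slides, 30 x 78 x 26 mm, lying on the worktop behind the work; leave it alone. Origin: centre of its underside.
- timer: Round bench timer, 66 mm across, 49 mm tall; leave it alone. Origin: centre of its underside.
- tape_roll: Roll of beige tape, 84 mm across, 19 mm tall, lying flat; leave it alone. Origin: centre of its underside.
There are look-alikes about, which are no part of the job. Leave any orange look-alike of the carrier alone.

How it is judged:
By the outcome, as a careful person would: the job done as asked, in the order asked, and still so for the second after the job is handed in, while the arm keeps its last pose, push and grip.
It also fails if it takes over 42 s, if anything falls off the work surface, if the arm or the gripper's body presses on something with over 40 N, if the wrist force passes 120 N, or if a joint passes its speed limit or range.

## Working session

There is one attempt and no reset: what is moved stays moved. The work goes in short steps, Python scripts to look and compute and a shell command to move; the robot and the scene stay as the last step left them, time stands still between calls to the robot, and variables do not carry over. Pictures are saved under pics/ and viewed, about 8 in all and at most 12, crops included, and the job is handed in when it is done.

```bash
mkdir -p pics
cat > h.py <<'E'
import numpy as np, cv2
from station import bot
from scipy.spatial.transform import Rotation as Rn
def P(c):
    p=bot.camera_params(c); return np.array(p["K"]),np.array(p["R"]),np.array(p["t"])
def proj(c,X):
    K,R,t=P(c); v=(R@np.atleast_2d(X).T).T+t; u=(K@v.T).T; return u[:,:2]/u[:,2:]
def onz(c,uv,z):
    K,R,t=P(c); d=R.T@np.linalg.inv(K)@np.array([uv[0],uv[1],1.]); o=-R.T@t
    return o+d*(z-o[2])/d[2]
def tri(uvs):
    A=[];b=[]
    for c,uv in uvs.items():
        K,R,t=P(c); d=R.T@np.linalg.inv(K)@np.array([uv[0],uv[1],1.]); d/=np.linalg.norm(d); o=-R.T@t
        M=np.eye(3)-np.outer(d,d); A.append(M); b.append(M@o)
    return np.linalg.lstsq(np.vstack(A),np.hstack(b),rcond=None)[0]
def rot(o): 
    q=o["tool_rot"]; return Rn.from_quat([q[1],q[2],q[3],q[0]])
E
python3 - <<'E'
from h import *
o=bot.get_obs(); print(o["t"],o["eef_pos"],o["tool_rot"],o["gripper_width"]); print(rot(o).as_matrix().round(3))
for c in("top","side"):
    im=bot.read_camera(c); cv2.imwrite(f"pics/{c}0.png",im)
    K,R,t=P(c); print(c,(-R.T@t).round(3),K[0,0])
    for n in["block","mould_full","cold_plate","dock","carrier","pocket","catch_left_pad","catch_right_pad","block_loaded","slide_box","timer","tape_roll"]:
        print(n,[(np.round(d["xy"]).tolist(),round(d["score"],2)) for d in bot.place_of(c,n)][:4])
E
```

```text
0.0 [0.21268207 0.64001068 0.23029992] [-0.69738624  0.69867427 -0.11298311  0.11287832] 0.9974390706608294
[[ 0.949 -0.     0.315]
 [-0.315 -0.002  0.949]
 [ 0.    -1.    -0.002]]
top [0.466 0.305 0.924] 433.22426970382395
block [([302.0, 205.0], 0.64), ([305.0, 205.0], 0.16)]
mould_full [([301.0, 205.0], 0.61)]
cold_plate [([305.0, 207.0], 0.89)]
dock [([397.0, 205.0], 0.62), ([305.0, 204.0], 0.51)]
carrier [([401.0, 205.0], 0.95), ([289.0, 294.0], 0.64), ([397.0, 204.0], 0.31)]
pocket [([395.0, 228.0], 0.7), ([271.0, 286.0], 0.69)]
catch_left_pad [([387.0, 200.0], 0.62), ([293.0, 286.0], 0.35)]
catch_right_pad [([419.0, 207.0], 0.58), ([276.0, 310.0], 0.58), ([353.0, 138.0], 0.37)]
block_loaded [([404.0, 181.0], 0.51)]
slide_box [([353.0, 136.0], 0.85), ([239.0, 171.0], 0.61)]
timer [([289.0, 123.0], 0.93)]
tape_roll [([238.0, 170.0], 0.76)]
side [ 0.09  -0.401  0.728] 511.75968507965797
block [([299.0, 210.0], 0.48)]
mould_full [([305.0, 179.0], 0.41), ([380.0, 265.0], 0.2)]
cold_plate []
dock [([355.0, 278.0], 0.65), ([306.0, 179.0], 0.49)]
carrier [([217.0, 239.0], 0.71), ([354.0, 273.0], 0.61)]
pocket [([222.0, 222.0], 0.91), ([330.0, 270.0], 0.75), ([385.0, 223.0], 0.27)]
catch_left_pad [([352.0, 235.0], 0.64), ([228.0, 220.0], 0.53)]
catch_right_pad [([199.0, 216.0], 0.64), ([360.0, 263.0], 0.48)]
block_loaded [([382.0, 263.0], 0.63)]
slide_box [([386.0, 222.0], 0.6)]
timer [([359.0, 186.0], 0.72), ([332.0, 268.0], 0.48)]
tape_roll [([306.0, 182.0], 0.62)]
```

View pics/top0.png

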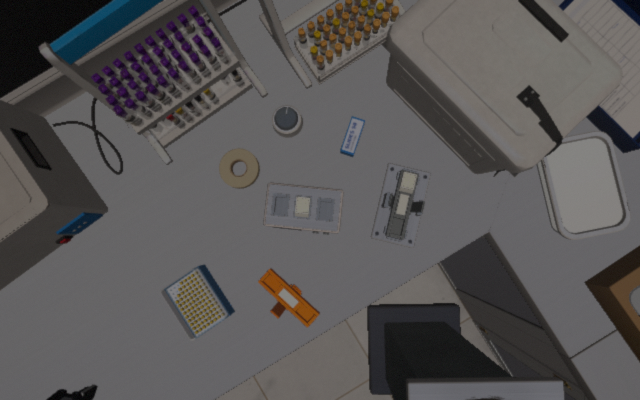

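View pics/side0.png

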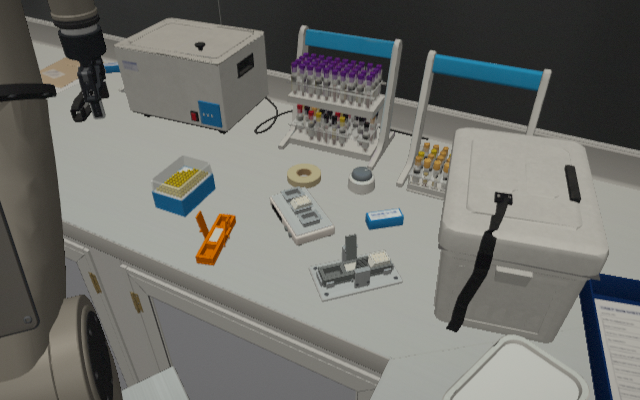

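Top shows: the grey carrier in its dock at (402,205), with the loaded block at about (408,181); the cold plate at (303,207), with the full mould in the middle; and an orange look-alike at (289,297). Candidates for the block are the mould's middle one (302,206), the loaded one (408,181), the carrier's middle (402,205) and the orange carrier's white patch (289,297). By description it is (302,206). I'll check it in a close crop.

Run:
```python
from h import *
a=cv2.imread("pics/top0.png")[155:255,255:440]; cv2.imwrite("pics/c0.png",cv2.resize(a,None,fx=4.3,fy=4.3,interpolation=cv2.INTER_CUBIC))
b=cv2.imread("pics/side0.png")[175:300,260:410]; cv2.imwrite("pics/c1.png",cv2.resize(b,None,fx=4.7,fy=4.7,interpolation=cv2.INTER_CUBIC))
for c in("top","side"):
  bot.read_camera(c)
  for n in["block","cold_plate","dock","carrier","block_loaded"]:
    for d in bot.cut_out(c,n)[:2]:
      r=cv2.minAreaRect(np.argwhere(d["pixels"])[:,::-1].astype(np.float32)); print(c,n,round(d["score"],2),np.round(r[0],1),np.round(r[1],1),round(r[2],1))
```

```text
top block 0.51 [301.6 206.5] [14.9 20.1] 6.3
top cold_plate 0.78 [302.9 207.7] [77.3 45.8] 6.8
top dock 0.64 [400.2 205.2] [44.6 77.9] 14.0
top carrier 0.86 [405.2 206.1] [35.1 67. ] 18.4
top carrier 0.58 [284.7 301. ] [68.4 36.9] 41.2
top block_loaded 0.69 [406.9 182.7] [15.3 20.9] 14.0
side block 0.61 [300.7 201.8] [12.1 20.4] 76.0
side cold_plate 0.67 [301.1 215.6] [64.9 42.7] 56.3
side dock 0.56 [354. 269.] [49.8 87.1] 77.0
side dock 0.47 [350.5 247. ] [26. 11.] 90.0
side carrier 0.78 [213.9 239.3] [39.4 52.1] 4.8
side carrier 0.77 [352.2 269. ] [54.  60.3] 43.0
side block_loaded 0.63 [378.  258.7] [14.  21.4] 77.5
```

View pics/c0.png

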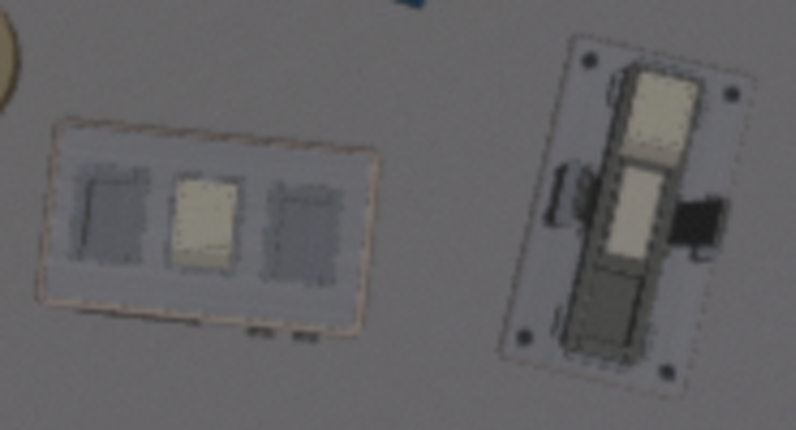

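View pics/c1.png

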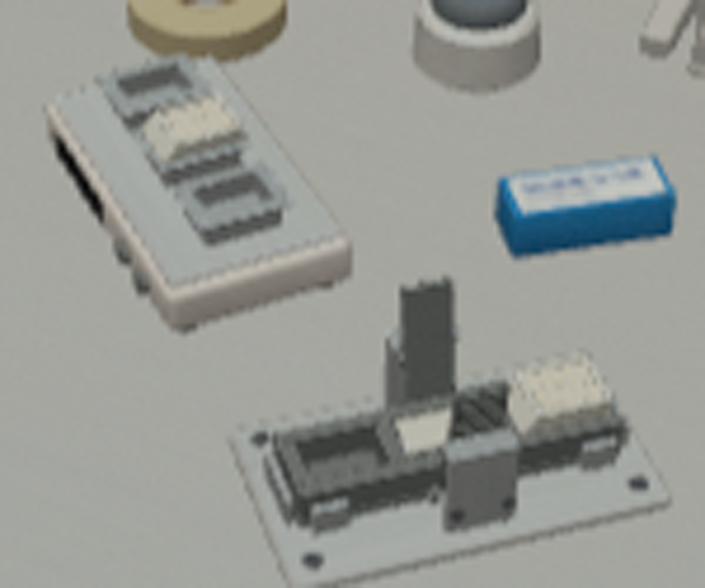

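The crops confirm the choice: the full mould's block is at about (302.5,206.5) in top, the carrier's empty pocket is at its near end (396,228), and both catches are upright. Next I'll fit poses from the corners.

```bash
cat >> h.py <<'E'
def box(cx,cy,yaw,pts):
    c,s=np.cos(yaw),np.sin(yaw); p=np.atleast_2d(pts); return np.c_[cx+c*p[:,0]-s*p[:,1],cy+s*p[:,0]+c*p[:,1],p[:,2]]
E
python3 - <<'E'
from h import *
from scipy.optimize import least_squares
f=lambda l:np.array(l)/4.3+[255,155]
fs=lambda l:np.array(l)/4.7+[260,175]
def fit(terms,x0):
    r=least_squares(lambda x:np.concatenate([(proj(c,box(*x,m))-uv).ravel() for c,m,uv in terms]),x0)
    return r.x,np.sqrt((r.fun**2).mean())
rect=lambda a,b,z:np.array([[a,b,z],[a,-b,z],[-a,-b,z],[-a,b,z]])
D=rect(.082,.046,.010); td=("top",D,f([(573,36),(755,75),(685,398),(500,355)]))
# side: +x-y (670,498), -x+y (232,432), -x-y(290,585)
sd=("side",D[[1,3,2]],fs([(670,498),(232,432),(292,586)]))
C=rect(.046,.08,.032); tc=("top",C,f([(60,118),(380,150),(360,333),(40,302)]))
M=rect(.02,.014,.032+.025); tm=("top",M,f([(175,176),(240,180),(234,270),(168,266)]))
for n,T in(("dock top",[td]),("dock side",[sd]),("dock both",[td,sd]),("plate",[tc]),("block",[tm])):
    x,e=fit(T,[.45,.2,-.2]); print(n,x.round(4),np.degrees(x[2]).round(1),"rms",e.round(2))
x,_=fit([td,sd],[.45,.2,-.2])
K={"pocket":[-.046,0,.03],"catch_left_pad":[0,.032,.069],"catch_right_pad":[0,-.032,.069],"block_loaded":[.046,0,.018],"lip+":[0,.0335,.053]}
for n,p in K.items(): print(n,*(proj(c,box(*x,p)).round(0)[0] for c in("top","side")))
# block from both views' cutouts: centroid at cassette mid
print(onz("top",(301.6,206.5),.052),tri({"top":(301.6,206.5),"side":(300.7,201.8)}), tri({"top":(406.9,182.7),"side":(378,258.7)}))
E
```

```text
dock top [ 0.5186  0.1618 -0.251 ] -14.4 rms 0.46
dock side [ 0.5198  0.1609 -0.2672] -15.3 rms 0.75
dock both [ 0.5191  0.1615 -0.2555] -14.6 rms 0.68
plate [ 0.5174  0.3655 -0.1244] -7.1 rms 1.08
block [ 0.5171  0.3662 -0.0902] -5.2 rms 0.61
pocket [398. 226.] [333. 271.]
catch_left_pad [390. 199.] [350. 240.]
catch_right_pad [422. 207.] [362. 263.]
block_loaded [407. 183.] [377. 265.]
lip+ [388. 200.] [350. 246.]
[0.51816256 0.36836302 0.052     ] [0.51880072 0.3680164  0.05202473] [0.56408132 0.1513596  0.03416087]
```

```bash
cat >> h.py <<'E'
def go(xyz,yawdeg):
    o=bot.get_obs(); R=rot(o); d=R.inv().apply(np.array(xyz)-o["eef_pos"])
    y=np.radians(yawdeg); T=Rn.from_matrix(np.c_[[np.cos(y),np.sin(y),0],[0,0,-1],[-np.sin(y),np.cos(y),0]])
    print("t",round(o["t"],2),"pos",np.round(o["eef_pos"],4),"F",np.round(o["contact_force"],1),"w",round(o["gripper_width"],3),"| linear mm",(d*1e3).round(1),"dr",np.degrees((R.inv()*T).as_rotvec()).round(2))
E
python3 -c "
from h import *
go([.518,.367,.11],-6.5)
for uv in [(200,300),(289,297),(239,170),(288,122),(353,136)]: print(uv,onz('top',uv,.03).round(2))"
```

```text
t 1.9 pos [0.2128 0.6406 0.2313] F [0.6 0.3 0.2] w 1.002 | linear mm [ 375.9  121.3 -163.4] dr [ -0.   -11.88  -0.  ]
(200, 300) [0.33 0.58 0.03]
(289, 297) [0.33 0.4  0.03]
(239, 170) [0.6  0.5  0.03]
(288, 122) [0.7  0.39 0.03]
(353, 136) [0.66 0.26 0.03]
```

```bash
python3 -m crank '[{"linear":[0.015,0,-0.007],"dr":[0,-1,0],"hand":0.1},{"linear":[0.05,0,-0.022],"dr":[0,-3,0],"hand":0.1},{"linear":[0.088,0,-0.038],"dr":[0,-5,0],"hand":0.1},{"linear":[0.126,0,-0.055],"dr":[0,-7,0],"hand":0.1},{"linear":[0.164,0,-0.071],"dr":[0,-9,0],"hand":0.1},{"linear":[0.202,0,-0.088],"dr":[0,-11,0],"hand":0.1},{"linear":[0.240,0.01,-0.104],"dr":[0,-11.9,0],"hand":0.1},{"linear":[0.278,0.03,-0.121],"dr":[0,-11.9,0],"hand":0.1},{"linear":[0.312,0.055,-0.136],"dr":[0,-11.9,0],"hand":0.1},{"linear":[0.343,0.08,-0.149],"dr":[0,-11.9,0],"hand":0.1}]' 20
python3 -c "
from h import *
go([.518,.367,.085],-6.5)"
```

```text
t: 2.73
eef_pos: [0.4882, 0.3942, 0.1567]
tool_rot: [0.707, -0.705, 0.04, -0.041]
contact_force: [0.3, 1.2, -0.7]
gripper_width: 0.55
t 2.73 pos [0.4882 0.3942 0.1567] F [ 0.3  1.2 -0.7] w 0.55 | linear mm [ 32.5  71.7 -23.8] dr [-0.11 -0.03  0.11]
```

```bash
python3 -m crank '[{"linear":[0.018,0.03,-0.013],"dr":[0,0,0],"hand":0.05},{"linear":[0.030,0.06,-0.022],"dr":[0,0,0],"hand":0.05},{"linear":[0.0325,0.0720,-0.0238],"dr":[0,0,0],"hand":0.05},{"linear":[0.0325,0.0720,-0.0238],"dr":[0,0,0],"hand":0.05}]'
python3 - <<'E'
from h import *
a=bot.read_camera("top")[170:245,260:360]; b=bot.read_camera("side")[130:260,240:400]
cv2.imwrite("pics/c2.png",np.vstack([cv2.resize(a,(400,300),interpolation=3),cv2.resize(b,(400,300),interpolation=3)]).reshape(2,300,400,3).transpose(1,0,2,3).reshape(300,800,3))
go([.518,.367,.0485],-6.5)
E
```

```text
t: 3.07
eef_pos: [0.5146, 0.3659, 0.0812]
tool_rot: [-0.704, 0.708, -0.042, 0.039]
contact_force: [-1.1, 0.3, 0.0]
gripper_width: 0.529
t 3.17 pos [0.515 0.37  0.085] F [0.2 0.8 1.1] w 0.524 | linear mm [ 3.3 36.5 -2.7] dr [-0.07  0.11 -0.03]
```

View pics/c2.png

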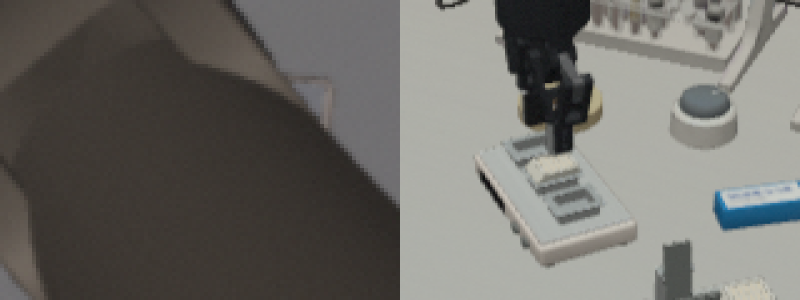

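Only the side view helps: the gripper is over the full mould's block at crop (550,165), and the top view is blocked by the arm. I'll let it settle and read again.

```bash
python3 -m crank '[{"linear":[0,0,0],"dr":[0,0,0],"hand":0.05},{"linear":[0,0,0],"dr":[0,0,0],"hand":0.05}]' >/dev/null
python3 - <<'E'
from h import *
go([.518,.367,.0485],-6.5)
bot.read_camera("side"); go([.518,.367,.0485],-6.5)
bot.read_camera("side"); go([.518,.367,.0485],-6.5)
E
```

```text
t 3.33 pos [0.5156 0.3708 0.0864] F [0.6 0.7 0.8] w 0.529 | linear mm [ 2.7 37.9 -3.6] dr [-0.18  0.16  0.1 ]
t 3.38 pos [0.5157 0.3704 0.0862] F [-0.5 -0.6  0.2] w 0.525 | linear mm [ 2.6 37.7 -3.2] dr [-0.16  0.14  0.09]
t 3.43 pos [0.5157 0.3699 0.086 ] F [-0.6 -0.4  0.1] w 0.528 | linear mm [ 2.5 37.5 -2.7] dr [-0.13  0.12  0.08]
```

```bash
python3 -m crank '[{"linear":[0.001,0.010,-0.001],"dr":[0,0,0],"hand":0.05},{"linear":[0.0025,0.020,-0.0027],"dr":[0,0,0],"hand":0.05},{"linear":[0.0025,0.020,-0.0027],"dr":[0,0,0],"hand":0.05},{"linear":[0.0025,0.020,-0.0027],"dr":[0,0,0],"hand":0.05}]' >/dev/null
python3 - <<'E'
from h import *
go([.518,.367,.0485],-6.5)
for i in range(3): bot.read_camera("side"); go([.518,.367,.0485],-6.5)
E
```

```text
t 3.77 pos [0.5173 0.3644 0.063 ] F [ 0.8  0.8 -0.2] w 0.523 | linear mm [ 0.4 14.5  2.7] dr [ 0.11 -0.01 -0.09]
t 3.82 pos [0.5176 0.3648 0.0636] F [-0.2  0.6  0.7] w 0.526 | linear mm [ 0.1 15.1  2.2] dr [ 0.06  0.   -0.05]
t 3.87 pos [0.5179 0.3651 0.064 ] F [ 0.5 -0.4 -0. ] w 0.524 | linear mm [-0.1 15.5  1.9] dr [ 0.02  0.01 -0.02]
t 3.92 pos [0.5181 0.3654 0.0643] F [ 1.1 -0.2 -0.4] w 0.534 | linear mm [-0.2 15.8  1.6] dr [-0.    0.01  0.  ]
```

```bash
python3 -m crank '[{"linear":[0,0.004,0],"dr":[0,0,0],"hand":0.05},{"linear":[0,0.008,0.0005],"dr":[0,0,0],"hand":0.05},{"linear":[0,0.012,0.0005],"dr":[0,0,0],"hand":0.05},{"linear":[0,0.015,0.0005],"dr":[0,0,0],"hand":0.05},{"linear":[0,0.0155,0.0005],"dr":[0,0,0],"hand":0.05},{"linear":[0,0.0155,0.0005],"dr":[0,0,0],"hand":0.05},{"linear":[0,0.0155,0.0005],"dr":[0,0,0],"hand":0.05},{"linear":[0,0.0155,0.0005],"dr":[0,0,0],"hand":0.05}]' >/dev/null
python3 - <<'E'
from h import *
go([.518,.367,.0485],-6.5)
b=bot.read_camera("side");go([.518,.367,.0485],-6.5)
b=b[150:230,260:350]
cv2.imwrite("pics/c3.png",cv2.resize(b,None,fx=6,fy=6,interpolation=3))
E
```

```text
t 4.58 pos [0.5181 0.3659 0.049 ] F [ 0.8  0.2 -0.4] w 0.523 | linear mm [-0.3  0.5  1.1] dr [-0.01  0.02  0.01]
t 4.63 pos [0.5182 0.3659 0.0491] F [ 1.1 -0.5  0.1] w 0.522 | linear mm [-0.3  0.6  1.1] dr [-0.02  0.01  0.02]
```

View pics/c3.png

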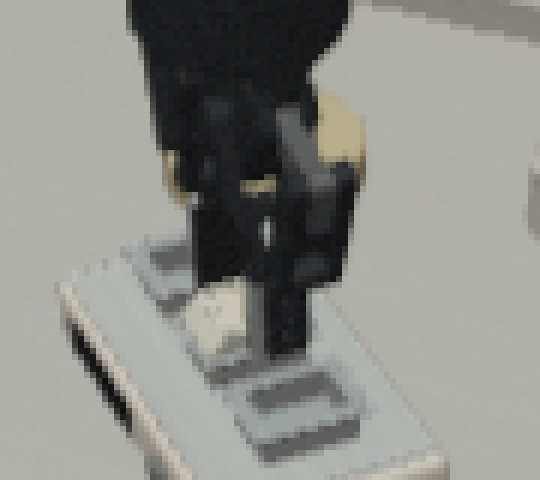

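Run:
```python
from h import *
y=np.radians(-6.5)
f=lambda X:((proj("side",X)-[260,150])*6).round(0).tolist()
for n,x0,y0 in(("block",.518,.367),):
  print(n,f(box(x0,y0,y,[[-.02,-.014,.057],[.02,-.014,.057],[.02,.014,.057],[-.02,.014,.057],[-.02,-.014,.047]])))
print("near finger tip inner edge",f(box(.5182,.3659,y,[[-.011,-.0222,.052],[.011,-.0222,.052],[-.011,-.0222,.08],[.011,-.0222,.08],[-.011,-.032,.052],[.011,-.032,.052]])))
im=bot.read_camera("side"); 
for d in bot.cut_out("side","block")[:1]: print(d["score"],f"{((np.array(d['extent'])-[260,150,260,150])*6)}")
```

```text
block [[206.0, 339.0], [308.0, 309.0], [276.0, 267.0], [175.0, 296.0], [207.0, 361.0]]
near finger tip inner edge [[241.0, 357.0], [297.0, 340.0], [238.0, 294.0], [296.0, 278.0], [252.0, 373.0], [309.0, 356.0]]
0.65 [179.4 285.  258.  343.8]
```

```bash
python3 -m crank '[{"linear":[0,0.0003,0.0008],"dr":[0,0,0],"hand":-0.2},{"linear":[0,0.0003,0.0008],"dr":[0,0,0],"hand":-0.26},{"linear":[0,0.0003,0.0008],"dr":[0,0,0],"hand":-0.30}]' 20; python3 -c "
from h import *
go([.518,.367,.0485],-6.5)"
python3 -m crank '[{"linear":[0,0,0],"dr":[0,0,0],"hand":-0.34},{"linear":[0,0,0],"dr":[0,0,0],"hand":-0.38},{"linear":[0,0,0],"dr":[0,0,0],"hand":-0.42}]' 20;python3 -c "
from h import *
go([.518,.367,.0485],-6.5)"
```

```text
t: 4.98
eef_pos: [0.5181, 0.3667, 0.0486]
tool_rot: [0.706, -0.706, 0.04, -0.04]
contact_force: [-0.6, 0.1, -0.5]
gripper_width: 0.348
t 4.98 pos [0.5181 0.3667 0.0486] F [-0.6  0.1 -0.5] w 0.348 | linear mm [-0.1  0.1  0.3] dr [-0.01  0.03  0.  ]
t: 5.23
eef_pos: [0.5182, 0.3667, 0.0487]
tool_rot: [0.706, -0.706, 0.04, -0.04]
contact_force: [-0.0, -0.6, 1.6]
gripper_width: 0.322
t 5.23 pos [0.5182 0.3667 0.0487] F [-0.  -0.6  1.6] w 0.322 | linear mm [-0.2  0.2  0.3] dr [-0.02  0.02  0.01]
```

```bash
python3 -m crank '[{"linear":[0,0,0],"dr":[0,0,0],"hand":-1},{"linear":[0,0,0],"dr":[0,0,0],"hand":-1},{"linear":[0,0,0],"dr":[0,0,0],"hand":-1},{"linear":[0,-0.003,0],"dr":[0,0,0],"hand":-1},{"linear":[0,-0.008,0],"dr":[0,0,0],"hand":-1},{"linear":[0,-0.014,0],"dr":[0,0,0],"hand":-1},{"linear":[0,-0.022,0],"dr":[0,0,0],"hand":-1},{"linear":[0,-0.032,0],"dr":[0,0,0],"hand":-1},{"linear":[0,-0.045,0],"dr":[0,0,0],"hand":-1},{"linear":[0,-0.060,0],"dr":[0,0,0],"hand":-1}]' 25; python3 -c "
from h import *
go([.4745,.1731,.115],-14.6)"
```

```text
t: 6.07
eef_pos: [0.518, 0.3665, 0.1097]
tool_rot: [-0.706, 0.706, -0.04, 0.04]
contact_force: [-0.8, 0.4, -0.4]
gripper_width: 0.32
t 6.07 pos [0.518  0.3665 0.1097] F [-0.8  0.4 -0.4] w 0.32 | linear mm [ -21.4   -5.2 -197. ] dr [ 0.01  8.12 -0.01]
```

```bash
python3 -m crank '[{"linear":[-0.001,-0.002,-0.008],"dr":[0,0.5,0],"hand":-1},{"linear":[-0.003,-0.005,-0.025],"dr":[0,1.5,0],"hand":-1},{"linear":[-0.005,-0.006,-0.050],"dr":[0,3,0],"hand":-1},{"linear":[-0.009,-0.006,-0.080],"dr":[0,4.5,0],"hand":-1},{"linear":[-0.012,-0.006,-0.110],"dr":[0,6,0],"hand":-1},{"linear":[-0.015,-0.006,-0.140],"dr":[0,7.5,0],"hand":-1},{"linear":[-0.018,-0.006,-0.165],"dr":[0,8.1,0],"hand":-1},{"linear":[-0.020,-0.006,-0.182],"dr":[0,8.1,0],"hand":-1},{"linear":[-0.021,-0.006,-0.192],"dr":[0,8.1,0],"hand":-1},{"linear":[-0.0214,-0.006,-0.197],"dr":[0,8.1,0],"hand":-1}]'
python3 -m crank '[{"linear":[0,0,0],"dr":[0,0,0],"hand":-1},{"linear":[0,0,0],"dr":[0,0,0],"hand":-1},{"linear":[0,0,0],"dr":[0,0,0],"hand":-1},{"linear":[0,0,0],"dr":[0,0,0],"hand":-1}]' >/dev/null
python3 - <<'E'
from h import *
b=bot.read_camera("side");a=bot.read_camera("top"); go([.4745,.1731,.115],-14.6)
for c in("side","top"):
  for n in("block","pocket","block_loaded"):print(c,n,[(np.round(d["xy"],1).tolist(),round(d["score"],2)) for d in bot.place_of(c,n)][:3])
b=cv2.resize(b[195:305,280:410],(650,550),interpolation=3)
cv2.imwrite("pics/c4.png",b)
print("top visible arm? pocket exp",proj("top",box(.5191,.1615,np.radians(-14.6),[-.046,0,.03])))
E
```

```text
t: 6.9
eef_pos: [0.4743, 0.1714, 0.1148]
tool_rot: [-0.701, 0.701, -0.09, 0.091]
contact_force: [-0.1, 0.7, 0.0]
gripper_width: 0.317
t 7.33 pos [0.4746 0.1741 0.1144] F [-0.6 -0.8 -0.1] w 0.319 | linear mm [ 0.1 -0.6 -1. ] dr [-0.01  0.09 -0.01]
side block [([332.3, 245.5], 0.6)]
side pocket [([222.4, 220.0], 0.85), ([330.4, 271.1], 0.58)]
side block_loaded [([380.5, 264.3], 0.79)]
top block []
top pocket [([395.6, 226.5], 0.9), ([270.3, 286.1], 0.58), ([395.7, 201.5], 0.4)]
top block_loaded [([405.8, 183.3], 0.8)]
top visible arm? pocket exp [[397.85408981 225.968286  ]]
```

View pics/c4.png

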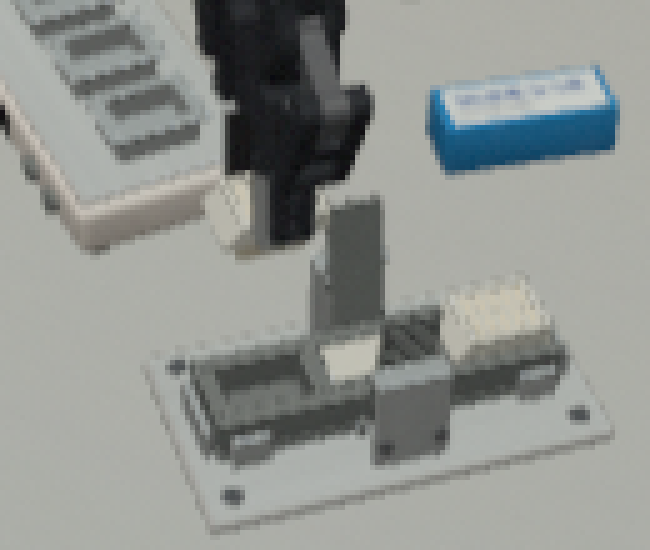

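Run:
```python
from h import *
f=lambda X:((proj("side",X)-[280,195])*5).round(0).astype(int).tolist()
y=np.radians(-14.6); r=lambda a,b,z,x=0:[[x+a,b,z],[x+a,-b,z],[x-a,-b,z],[x-a,b,z]]
print("mouth",f(box(.5191,.1615,y,r(.0168,.0118,.03,-.046))))
print("rim",f(box(.5191,.1615,y,r(.07,.0185,.03))))
print("loaded top",f(box(.5191,.1615,y,r(.02,.014,.04,.046))))
print("held top",f(box(.4746,.1741,y,r(.02,.014,.1144+.0085))))
print("held bottom cass",f(box(.4746,.1741,y,r(.02,.014,.1144-.0015))))
print("foot",f(box(.4746,.1741,y,r(.0125,.0075,.1144-.0135))))
im=cv2.imread("pics/c4.png"); 
o=bot.read_camera("top")[170:240,360:440]; cv2.imwrite("pics/c5.png",cv2.resize(o,None,fx=7,fy=7,interpolation=3))
ft=lambda X:((proj("top",X)-[360,170])*7).round(0).astype(int).tolist()
print("TOP rim",ft(box(.5191,.1615,y,r(.07,.0185,.03))),"mouth",ft(box(.5191,.1615,y,r(.0168,.0118,.03,-.046))),"loaded",ft(box(.5191,.1615,y,r(.02,.014,.04,.046))),"dock",ft(box(.5191,.1615,y,r(.082,.046,.01))))
```

```text
mouth [[294, 351], [315, 393], [230, 413], [211, 370]]
rim [[525, 285], [563, 348], [218, 430], [188, 362]]
loaded top [[522, 276], [551, 324], [454, 346], [427, 298]]
held top [[303, 161], [329, 209], [223, 232], [199, 183]]
held bottom cass [[303, 181], [329, 230], [223, 253], [199, 203]]
foot [[289, 221], [302, 248], [237, 262], [224, 235]]
TOP rim [[290, -5], [413, 23], [309, 486], [185, 457]] mouth [[238, 327], [317, 345], [292, 457], [213, 438]] loaded [[307, 6], [401, 28], [372, 161], [277, 139]] dock [[199, -55], [498, 14], [380, 546], [78, 475]]
```

View pics/c5.png

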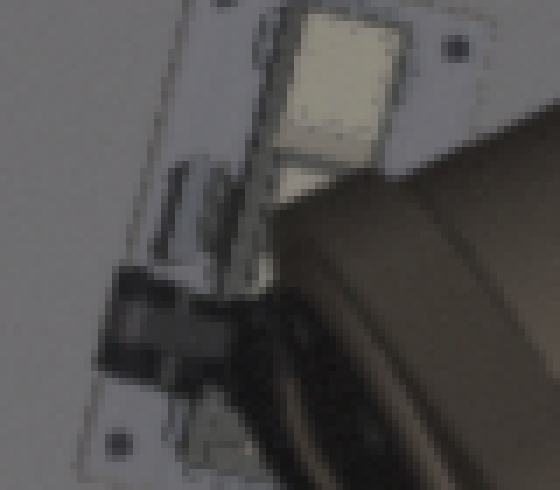

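Side shows the held block at crop (265,225) above the empty pocket (265,375). The top view is mostly hidden, but the loaded block is near its prediction. I'll lower to just above the rim and compare directly.

```bash
python3 -m crank '[{"linear":[0,0.008,-0.0005],"dr":[0,0,0],"hand":-1},{"linear":[0,0.022,-0.001],"dr":[0,0,0],"hand":-1},{"linear":[0,0.038,-0.001],"dr":[0,0,0],"hand":-1},{"linear":[0,0.052,-0.001],"dr":[0,0,0],"hand":-1},{"linear":[0,0.061,-0.001],"dr":[0,0,0],"hand":-1},{"linear":[0,0.064,-0.001],"dr":[0,0,0],"hand":-1},{"linear":[0,0.064,-0.001],"dr":[0,0,0],"hand":-1},{"linear":[0,0.064,-0.001],"dr":[0,0,0],"hand":-1},{"linear":[0,0.064,-0.001],"dr":[0,0,0],"hand":-1},{"linear":[0,0.064,-0.001],"dr":[0,0,0],"hand":-1}]'
python3 - <<'E'
from h import *
b=bot.read_camera("side"); go([.4745,.1731,.0315],-14.6); o=bot.get_obs(); p=o["eef_pos"]
b=cv2.resize(b[240:305,310:375],None,fx=9,fy=9,interpolation=3)
f=lambda X:((proj("side",X)-[310,240])*9).round(0).astype(int).tolist()
y=np.radians(-14.6); r=lambda a,b,z,x=0:[[x+a,b,z],[x+a,-b,z],[x-a,-b,z],[x-a,b,z]]
print("rim",f(box(.5191,.1615,y,r(.07,.0185,.03))))
print("mouth",f(box(.5191,.1615,y,r(.0168,.0118,.03,-.046))))
for n,a,h,z in(("ctop",.02,.014,.0085),("cbot",.02,.014,-.0015),("foot",.0125,.0075,-.0135)): print(n,f(box(p[0],p[1],y,r(a,h,p[2]+z))))
cv2.imwrite("pics/c6.png",b)
E
```

```text
t: 8.52
eef_pos: [0.4749, 0.1725, 0.0512]
tool_rot: [0.702, -0.701, 0.089, -0.09]
contact_force: [0.6, 0.8, -0.2]
gripper_width: 0.318
t 8.57 pos [0.4748 0.1725 0.0512] F [-0.5 -1.  -0.7] w 0.316 | linear mm [-0.5 19.7  0.5] dr [-0.05  0.02  0.06]
rim [[675, 109], [744, 222], [122, 368], [68, 247]]
mouth [[259, 227], [296, 302], [145, 338], [110, 261]]
ctop [[275, 117], [320, 206], [136, 248], [94, 157]]
cbot [[274, 151], [319, 240], [136, 283], [94, 192]]
foot [[250, 220], [274, 268], [160, 295], [138, 246]]
```

View pics/c6.png

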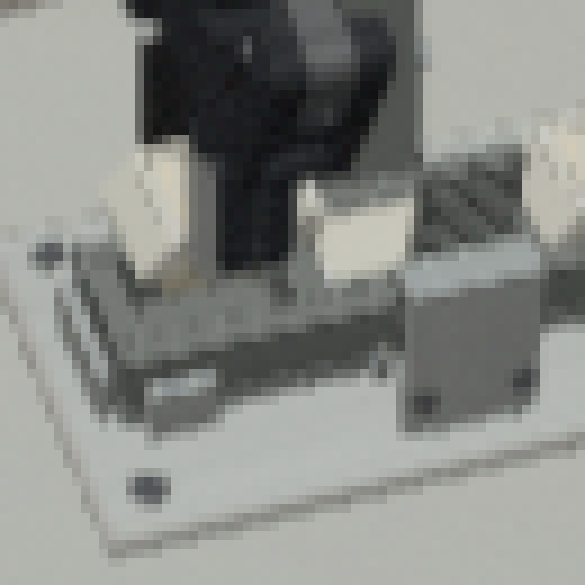

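```bash
python3 -m crank '[{"linear":[-0.0012,0.002,0.0005],"dr":[0,0,0],"hand":-1},{"linear":[-0.0012,0.004,0.0005],"dr":[0,0,0],"hand":-1},{"linear":[-0.0012,0.006,0.0005],"dr":[0,0,0],"hand":-1},{"linear":[-0.0012,0.008,0.0005],"dr":[0,0,0],"hand":-1},{"linear":[-0.0012,0.010,0.0005],"dr":[0,0,0],"hand":-1},{"linear":[-0.0012,0.012,0.0005],"dr":[0,0,0],"hand":-1},{"linear":[-0.0012,0.013,0.0005],"dr":[0,0,0],"hand":-1},{"linear":[-0.0012,0.013,0.0005],"dr":[0,0,0],"hand":-1},{"linear":[-0.0012,0.013,0.0005],"dr":[0,0,0],"hand":-1}]'
python3 -c "
from h import *
go([.4737,.1730,.0315],-14.6)"
```

```text
t: 9.32
eef_pos: [0.4733, 0.173, 0.0374]
tool_rot: [-0.701, 0.701, -0.09, 0.09]
contact_force: [-0.7, 0.7, 0.2]
gripper_width: 0.319
t 9.32 pos [0.4733 0.173  0.0374] F [-0.7  0.7  0.2] w 0.319 | linear mm [0.4 5.9 0.1] dr [ 0.01  0.01 -0.01]
```

```bash
python3 -m crank '[{"linear":[0,0.001,0],"dr":[0,0,0],"hand":-1},{"linear":[0,0.002,0],"dr":[0,0,0],"hand":-1},{"linear":[0,0.003,0],"dr":[0,0,0],"hand":-1},{"linear":[0,0.004,0],"dr":[0,0,0],"hand":-1},{"linear":[0,0.004,0],"dr":[0,0,0],"hand":-1}]'
python3 -m crank '[{"linear":[0,0.0006,0],"dr":[0,0,0],"hand":-1},{"linear":[0,0.0012,0],"dr":[0,0,0],"hand":-1},{"linear":[0,0.0015,0],"dr":[0,0,0],"hand":-1},{"linear":[0,0.0015,0],"dr":[0,0,0],"hand":-1}]'
python3 -c "
from h import *
go([.4737,.1730,.0315],-14.6)"
```

```text
t: 9.73
eef_pos: [0.4732, 0.173, 0.0333]
tool_rot: [-0.701, 0.701, -0.09, 0.09]
contact_force: [-0.1, 0.3, -0.1]
gripper_width: 0.319
t: 10.07
eef_pos: [0.4733, 0.1731, 0.0319]
tool_rot: [-0.701, 0.701, -0.09, 0.09]
contact_force: [0.3, -0.0, -0.1]
gripper_width: 0.318
t 10.07 pos [0.4733 0.1731 0.0319] F [ 0.3 -0.  -0.1] w 0.318 | linear mm [0.4 0.4 0. ] dr [ 0.    0.02 -0.  ]
```

```bash
for i in 1 2; do python3 -m crank '[{"linear":[0,0.0004,0],"dr":[0,0,0],"hand":-1},{"linear":[0,0.0007,0],"dr":[0,0,0],"hand":-1},{"linear":[0,0.0007,0],"dr":[0,0,0],"hand":-1}]' | grep -E "eef|force"; done
```

```text
eef_pos: [0.4734, 0.1731, 0.0316]
contact_force: [-0.4, -0.1, 4.4]
eef_pos: [0.4734, 0.1731, 0.0316]
contact_force: [-4.0, -0.8, 12.8]
```

```bash
python3 -m crank '[{"linear":[0,-0.0006,0],"dr":[0,0,0],"hand":-1},{"linear":[0,-0.0010,0],"dr":[0,0,0],"hand":-0.34},{"linear":[0,-0.0010,0],"dr":[0,0,0],"hand":-0.28},{"linear":[0,-0.0010,0],"dr":[0,0,0],"hand":-0.2},{"linear":[0,-0.0010,0],"dr":[0,0,0],"hand":-0.05},{"linear":[0,-0.0010,0],"dr":[0,0,0],"hand":0.05},{"linear":[0,-0.004,0],"dr":[0,0,0],"hand":0.05},{"linear":[0,-0.012,0],"dr":[0,0,0],"hand":0.05},{"linear":[0,-0.028,0],"dr":[0,0,0],"hand":0.05},{"linear":[0,-0.055,0],"dr":[0,0,0],"hand":0.05}]'
python3 -m crank '[{"linear":[-0.001,-0.03,0],"dr":[0,0,0],"hand":0.3},{"linear":[0.0,-0.05,0],"dr":[0,0,0],"hand":0.5},{"linear":[0.0,-0.06,0],"dr":[0,0,0],"hand":1},{"linear":[-0.0,-0.06,0.0],"dr":[0,0,0],"hand":1},{"linear":[-0.0,-0.06,0.0],"dr":[0,0,0],"hand":1}]'
python3 - <<'E'
from h import *
b=bot.read_camera("side"); go([.5191,.1615,.11],-14.6)
for n in("block","block_loaded","catch_left_pad","catch_right_pad"): print(n,[(np.round(d["xy"],1).tolist(),round(d["score"],2)) for d in bot.place_of("side",n)][:3])
y=np.radians(-14.6);print(proj("side",box(.5191,.1615,y,[[-.046,0,.018],[.046,0,.018],[0,.032,.069],[0,-.032,.069]])))
cv2.imwrite("pics/c7.png",cv2.resize(b[215:305,300:400],None,fx=6,fy=6,interpolation=3))
E
```

```text
t: 11.4
eef_pos: [0.4718, 0.1724, 0.085]
tool_rot: [-0.701, 0.702, -0.091, 0.088]
contact_force: [-0.2, 0.2, 0.3]
gripper_width: 0.522
t: 11.82
eef_pos: [0.4732, 0.1731, 0.1456]
tool_rot: [0.702, -0.701, 0.09, -0.09]
contact_force: [0.4, -0.0, 0.2]
gripper_width: 1.0
t 11.87 pos [0.4726 0.1728 0.1448] F [ 0.3  0.7 -0.2] w 0.998 | linear mm [47.9 34.7  0.8] dr [ 0.05  0.02 -0.06]
block [([331.7, 276.8], 0.52)]
block_loaded [([379.6, 260.5], 0.62)]
catch_left_pad [([351.9, 236.4], 0.57), ([225.3, 222.9], 0.46)]
catch_right_pad [([199.3, 216.4], 0.63), ([364.1, 262.8], 0.57)]
[[332.4683967  275.74712165]
 [376.98138592 265.32264776]
 [350.06200488 240.29169832]
 [362.16779943 262.5737858 ]]
```

View pics/c7.png

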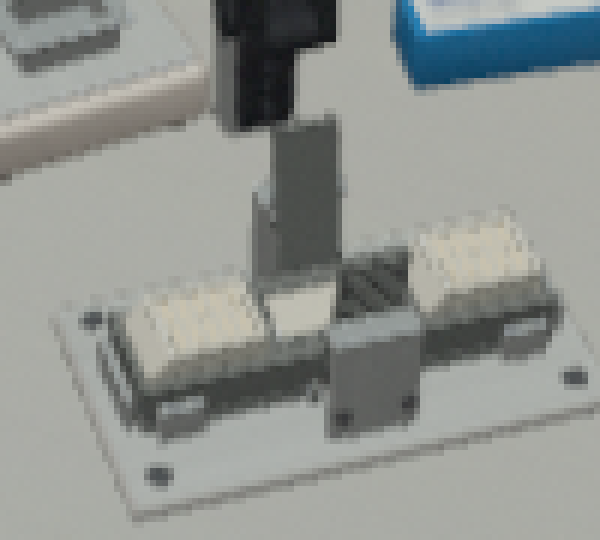

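The block is seated at crop (200,325), level with its neighbour (480,255). Now I move over the catches.

```bash
python3 -m crank '[{"linear":[0.006,0,0.0003],"dr":[0,0,0],"hand":1},{"linear":[0.020,0,0.0005],"dr":[0,0,0],"hand":1},{"linear":[0.036,0.006,0.0005],"dr":[0,0,0],"hand":1},{"linear":[0.044,0.014,0.0005],"dr":[0,0,0],"hand":1},{"linear":[0.0465,0.026,0.0005],"dr":[0,0,0],"hand":1},{"linear":[0.0465,0.040,0.0005],"dr":[0,0,0],"hand":1},{"linear":[0.0465,0.050,0.0005],"dr":[0,0,0],"hand":1},{"linear":[0.0465,0.050,0.0005],"dr":[0,0,0],"hand":1},{"linear":[0.0465,0.050,0.0005],"dr":[0,0,0],"hand":1},{"linear":[0.0465,0.050,0.0005],"dr":[0,0,0],"hand":1}]'
python3 - <<'E'
from h import *
b=bot.read_camera("side"); go([.5185,.1617,.0545],-14.6)
l=bot.place_of("side","catch_left_pad"); r=bot.place_of("side","catch_right_pad")
print([(np.round(d["xy"],1),round(d["score"],2)) for d in l[:2]+r[:2]])
y=np.radians(-14.6)
f=lambda X:((proj("side",X)-[315,210])*8).round(0).astype(int).tolist()
print("catch R top edge inner/outer",f(box(.5191,.1615,y,[[-.011,-.0345,.082],[.011,-.0345,.082]])),"L",f(box(.5191,.1615,y,[[-.011,.0345,.082],[.011,.0345,.082]])))
p=bot.get_obs()["eef_pos"]; print("fingers tip inner L/R",f(box(p[0],p[1],y,[[-.011,.0425,p[2]+.013],[.011,.0425,p[2]+.013],[-.011,-.0425,p[2]+.013],[.011,-.0425,p[2]+.013]])))
cv2.imwrite("pics/c8.png",cv2.resize(b[210:285,315:405],None,fx=8,fy=8,interpolation=3))
E
```

```text
t: 12.9
eef_pos: [0.5183, 0.1621, 0.0957]
tool_rot: [0.701, -0.701, 0.09, -0.09]
contact_force: [-0.1, 0.2, -0.7]
gripper_width: 1.003
t 12.95 pos [0.5186 0.1621 0.0961] F [ 0.3 -0.3  0.1] w 0.998 | linear mm [-0.  41.6 -0.5] dr [-0.03  0.03  0.03]
[(array([351.8, 237. ]), 0.78), (array([228.5, 219.9]), 0.66), (array([197.4, 216.2]), 0.58), (array([361.4, 264. ]), 0.43)]
catch R top edge inner/outer [[338, 397], [429, 376]] L [[235, 204], [322, 186]]
fingers tip inner L/R [[224, 95], [312, 76], [354, 330], [447, 309]]
```

View pics/c8.png

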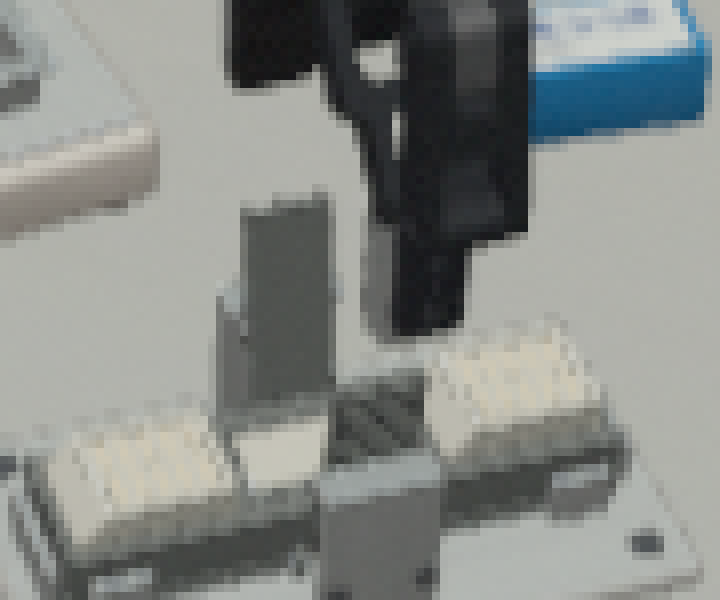

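Side shows the open fingers over the two catches (left top at (285,200), right pad at (380,415)), about centred on them and clear. Descending.

```bash
python3 -m crank '[{"linear":[0,0.005,-0.0003],"dr":[0,0,0],"hand":1},{"linear":[0,0.013,-0.0003],"dr":[0,0,0],"hand":1},{"linear":[0,0.022,-0.0003],"dr":[0,0,0],"hand":1},{"linear":[0,0.030,-0.0003],"dr":[0,0,0],"hand":1},{"linear":[0,0.036,-0.0003],"dr":[0,0,0],"hand":1},{"linear":[0,0.039,-0.0003],"dr":[0,0,0],"hand":1},{"linear":[0,0.0405,-0.0003],"dr":[0,0,0],"hand":1},{"linear":[0,0.0405,-0.0003],"dr":[0,0,0],"hand":1},{"linear":[0,0.0405,-0.0003],"dr":[0,0,0],"hand":1}]' 25
python3 -c "
from h import *
go([.5185,.1617,.0545],-14.6)"
```

```text
t: 13.8
eef_pos: [0.5185, 0.1616, 0.0552]
tool_rot: [0.701, -0.701, 0.09, -0.09]
contact_force: [0.4, -0.3, 1.1]
gripper_width: 0.999
t 13.8 pos [0.5185 0.1616 0.0552] F [ 0.4 -0.3  1.1] w 0.999 | linear mm [-0.   0.7  0.1] dr [-0.01  0.02  0.01]
```

```bash
python3 -m crank '[{"linear":[0,0.0002,0],"dr":[0,0,0],"hand":0.75},{"linear":[0,0.0002,0],"dr":[0,0,0],"hand":0.6},{"linear":[0,0.0002,0],"dr":[0,0,0],"hand":0.5},{"linear":[0,0.0002,0],"dr":[0,0,0],"hand":0.42},{"linear":[0,0.0002,0],"dr":[0,0,0],"hand":0.42}]' 25
python3 -c "
from h import *
go([.5185,.1617,.0545],-14.6)"
```

```text
t: 14.22
eef_pos: [0.519, 0.1618, 0.0556]
tool_rot: [0.702, -0.701, 0.089, -0.09]
contact_force: [-0.6, -0.7, 6.1]
gripper_width: 0.712
t 14.22 pos [0.519  0.1618 0.0556] F [-0.6 -0.7  6.1] w 0.712 | linear mm [-0.4  1.1 -0.2] dr [-0.05  0.01  0.06]
```

```bash
python3 -m crank '[{"linear":[0,-0.0005,0],"dr":[0,0,0],"hand":0.32},{"linear":[0,-0.001,0],"dr":[0,0,0],"hand":0.24},{"linear":[0,-0.0015,0],"dr":[0,0,0],"hand":0.16},{"linear":[0,-0.0015,0],"dr":[0,0,0],"hand":0.1},{"linear":[0,-0.0015,0],"dr":[0,0,0],"hand":0.1}]' 25
python3 -c "
from h import *
go([.5185,.1617,.0545],-14.6)"
```

```text
t: 14.63
eef_pos: [0.5189, 0.1618, 0.0569]
tool_rot: [0.702, -0.701, 0.089, -0.09]
contact_force: [-0.2, 0.1, 4.9]
gripper_width: 0.551
t 14.63 pos [0.5189 0.1618 0.0569] F [-0.2  0.1  4.9] w 0.551 | linear mm [-0.4  2.4 -0.2] dr [-0.05  0.01  0.05]
```

Balanced laterally, and nearly home (46.8 mm). Squeezing fully.

```bash
python3 -m crank '[{"linear":[0,-0.0003,0],"dr":[0,0,0],"hand":0.05},{"linear":[0,-0.0005,0],"dr":[0,0,0],"hand":-1},{"linear":[0,-0.0005,0],"dr":[0,0,0],"hand":-1},{"linear":[0,-0.0005,0],"dr":[0,0,0],"hand":-1},{"linear":[0,-0.0005,0],"dr":[0,0,0],"hand":-1}]' 28
python3 -c "
from h import *
go([.5185,.1617,.157],-14.6)"
```

```text
t: 15.05
eef_pos: [0.5189, 0.1621, 0.0573]
tool_rot: [0.702, -0.701, 0.089, -0.09]
contact_force: [0.1, 1.8, 5.5]
gripper_width: 0.515
t 15.05 pos [0.5189 0.1621 0.0573] F [0.1 1.8 5.5] w 0.515 | linear mm [ -0.2 -99.7  -0.4] dr [-0.06  0.02  0.05]
```

```bash
python3 -m crank '[{"linear":[0,-0.0005,0],"dr":[0,0,0],"hand":-1},{"linear":[0,-0.001,0],"dr":[0,0,0],"hand":-1},{"linear":[0,-0.002,0],"dr":[0,0,0],"hand":-1},{"linear":[0,-0.003,0],"dr":[0,0,0],"hand":-1},{"linear":[0,-0.004,0],"dr":[0,0,0],"hand":-1},{"linear":[0,-0.004,0],"dr":[0,0,0],"hand":-1}]'
python3 - <<'E'
from h import *
go([.5185,.1617,.157],-14.6); bot.read_camera("side")
for n in("catch_right_pad","block","block_loaded"): print(n,[(np.round(d["xy"],1).tolist(),round(d["score"],2)) for d in bot.place_of("side",n)][:3])
E
```

```text
t: 15.55
eef_pos: [0.518, 0.1617, 0.0608]
tool_rot: [-0.701, 0.701, -0.09, 0.089]
contact_force: [0.8, 2.7, -4.3]
gripper_width: 0.522
t 15.55 pos [0.518  0.1617 0.0608] F [ 0.8  2.7 -4.3] w 0.522 | linear mm [  0.4 -96.2   0.1] dr [ 0.01  0.03 -0.04]
catch_right_pad [([304.4, 178.3], 0.68), ([198.2, 215.9], 0.59), ([360.9, 255.6], 0.48)]
block [([330.0, 275.4], 0.84), ([329.1, 270.0], 0.2)]
block_loaded [([381.6, 262.0], 0.8), ([354.5, 273.6], 0.71)]
```

```bash
python3 -m crank '[{"linear":[0,-0.001,0],"dr":[0,0,0],"hand":-1},{"linear":[0,-0.002,0],"dr":[0,0,0],"hand":-1},{"linear":[0,-0.003,0],"dr":[0,0,0],"hand":-1},{"linear":[0,-0.004,0],"dr":[0,0,0],"hand":-1},{"linear":[0,-0.005,0],"dr":[0,0,0],"hand":-1},{"linear":[0,-0.006,0],"dr":[0,0,0],"hand":-1}]'
python3 - <<'E'
from h import *
bot.read_camera("side");go([.5185,.1617,.157],-14.6)
for n in("block","block_loaded"): print(n,[(np.round(d["xy"],1).tolist(),round(d["score"],2)) for d in bot.place_of("side",n)][:2])
E
```

```text
t: 16.25
eef_pos: [0.5183, 0.1615, 0.0671]
tool_rot: [-0.701, 0.701, -0.09, 0.09]
contact_force: [0.9, 2.3, -3.6]
gripper_width: 0.514
t 16.3 pos [0.5184 0.1615 0.0672] F [ 0.8  2.9 -3.2] w 0.518 | linear mm [  0.1 -89.8   0.2] dr [0.   0.02 0.  ]
block [([333.0, 270.4], 0.5)]
block_loaded [([379.5, 262.8], 0.62), ([359.2, 254.7], 0.39)]
```

```bash
python3 -m crank '[{"linear":[0,-0.001,0],"dr":[0,0,0],"hand":-1},{"linear":[0,-0.0025,0],"dr":[0,0,0],"hand":-1},{"linear":[0,-0.0045,0],"dr":[0,0,0],"hand":-1},{"linear":[0,-0.007,0],"dr":[0,0,0],"hand":-1},{"linear":[0,-0.010,0],"dr":[0,0,0],"hand":-1},{"linear":[0,-0.014,0],"dr":[0,0,0],"hand":-1},{"linear":[0,-0.018,0],"dr":[0,0,0],"hand":-1},{"linear":[0,-0.021,0],"dr":[0,0,0],"hand":-1},{"linear":[0,-0.023,0],"dr":[0,0,0],"hand":-1},{"linear":[0,-0.024,0],"dr":[0,0,0],"hand":-1}]'
python3 - <<'E'
from h import *
bot.read_camera("side");go([.5185,.1617,.157],-14.6)
for n in("block","block_loaded","carrier"): print(n,[(np.round(d["xy"],1).tolist(),round(d["score"],2)) for d in bot.place_of("side",n)][:2])
y=np.radians(-14.6);print(proj("side",box(.5191,.1615,y,[[-.046,0,.018+.034],[.046,0,.018+.034]])).round(1))
E
```

```text
t: 17.23
eef_pos: [0.5185, 0.1616, 0.0914]
tool_rot: [0.701, -0.701, 0.09, -0.09]
contact_force: [0.2, -0.3, -3.1]
gripper_width: 0.517
t 17.28 pos [0.5185 0.1616 0.0914] F [ 1.  -0.4 -3.4] w 0.517 | linear mm [ -0.  -65.6   0.1] dr [-0.02  0.02  0.02]
block [([333.2, 262.6], 0.74)]
block_loaded [([380.8, 248.9], 0.61)]
carrier [([218.6, 241.2], 0.83), ([356.9, 259.1], 0.56)]
[[332.6 263. ]
 [378.1 252.6]]
```

The carrier is rising level with both blocks. Finishing the lift.

```bash
python3 -m crank '[{"linear":[0,-0.002,0],"dr":[0,0,0],"hand":-1},{"linear":[0,-0.006,0],"dr":[0,0,0],"hand":-1},{"linear":[0,-0.012,0],"dr":[0,0,0],"hand":-1},{"linear":[0,-0.020,0],"dr":[0,0,0],"hand":-1},{"linear":[0,-0.030,0],"dr":[0,0,0],"hand":-1},{"linear":[0,-0.040,0],"dr":[0,0,0],"hand":-1},{"linear":[0,-0.050,0],"dr":[0,0,0],"hand":-1},{"linear":[0,-0.058,0],"dr":[0,0,0],"hand":-1},{"linear":[0,-0.064,0],"dr":[0,0,0],"hand":-1},{"linear":[0,-0.067,0],"dr":[0,0,0],"hand":-1}]' >/dev/null
python3 -m crank '[{"linear":[0,0,0],"dr":[0,0,0],"hand":-1},{"linear":[0,0,0],"dr":[0,0,0],"hand":-1},{"linear":[0,0,0],"dr":[0,0,0],"hand":-1},{"linear":[0,0,0],"dr":[0,0,0],"hand":-1},{"linear":[0,0,0],"dr":[0,0,0],"hand":-1},{"linear":[0,0,0],"dr":[0,0,0],"hand":-1}]'
python3 - <<'E'
from h import *
b=bot.read_camera("side");go([.5185,.1617,.157],-14.6)
for n in("block","block_loaded"): print(n,[(np.round(d["xy"],1).tolist(),round(d["score"],2)) for d in bot.place_of("side",n)][:2])
y=np.radians(-14.6);print(proj("side",box(.5191,.1615,y,[[-.046,0,.118],[.046,0,.118]])).round(1))
cv2.imwrite("pics/c9.png",cv2.resize(b[180:300,290:420],None,fx=5,fy=5,interpolation=3))
E
```

```text
t: 18.77
eef_pos: [0.5182, 0.1615, 0.1576]
tool_rot: [-0.701, 0.702, -0.09, 0.09]
contact_force: [-0.1, -0.5, -3.2]
gripper_width: 0.521
t 18.82 pos [0.5182 0.1615 0.1577] F [-0.2 -0.3 -2.9] w 0.517 | linear mm [0.2 0.7 0.2] dr [ 0.02  0.02 -0.02]
block [([357.4, 237.1], 0.55), ([331.1, 237.3], 0.53)]
block_loaded [([381.1, 224.2], 0.64)]
[[333.  236.5]
 [380.4 226.3]]
```

View pics/c9.png

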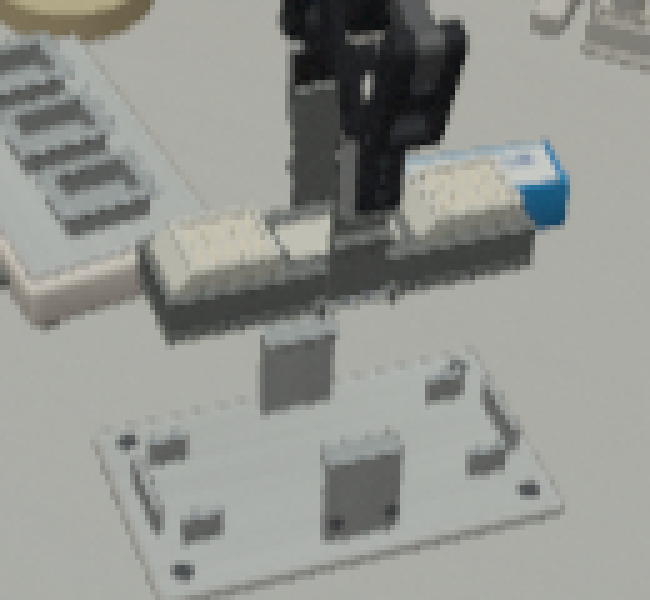

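The carrier hangs level at crop (335,280), clear of the dock posts. Both blocks are seated at (215,250) and (465,205), and the catches are held squeezed. Handing in.

```bash
python3 -c "
from h import *
print(bot.hand_in()); go([.5185,.1617,.157],-14.6)"
```

```text
the job is handed in; nothing more can be done
None
the job is handed in; nothing more can be done
```

I moved the block from its mould into the carrier's empty pocket. I then squeezed both catches home, lifted the carrier out of its dock, and handed in at about 19 s while still holding it.

- **Block:** it met the rim at the height I expected. The press reached about 13 N before I backed off and released, and the picture afterwards showed it level with its neighbour.
- **Catches:** the gripper closed to about 44 mm, which is fully home. The sideways force stayed under 3 N throughout, and nothing resisted when I started to lift.
- **Lift:** the last picture showed the carrier level about 10 cm above the dock, with both blocks in their pockets. The measured downward force was about 3 N, roughly the carrier's weight.

**Disagreements:** the two cameras and the corner fits differed by 1 to 2 mm along the carrier. I made a 1.2 mm correction by eye before lowering the block. At the end the networks also reported a spurious "block" at the middle of the carrier (357,237), scored just above the real one. The picture shows only the pale patch there. After handing in, the state could no longer be read, so I have no check of the final second.

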